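# Slide a jade blank out of its tray and stand it in the drip rack

## Task

Push the thin green stone blank along its tray until it sticks out over the open end far enough to be pinched by its long sides (at least a third of its length) while still lying flat, then lift it off and stand it in the leaning slot of the white and blue drip rack: short edge down, fully home on the slot's floor, centred, leaning back on the board. Do not let the blank drop to the bench, leave the other things on the bench where they are, and let go of it at the end.

Things in the scene. Friction and masses are not known exactly. Their poses are not given: they have to be found in the camera images.
- tray: Fixed aluminium-topped tray, 190 (x) x 80 (y) mm; origin at the centre of its underside on the bench; x along the channel to the open far end. Level floor 60 mm above the bench. Side rims 8 mm thick, 8 mm above the floor, 64 mm apart: no room for fingers beside the blank. A like rim closes the near end (x = -95 to -87); the far end (x = +95) is open and drops sheer to the bench.
- tray_edge (a point): Middle of the sheer floor edge at the tray's open end, at floor height (60 mm above the bench); axes as the tray's.
- slab_center (a point): Centre of the loose dark green stone blank, a uniform plate 110 (its x) x 56 (y) x 5 (z) mm, about 90 g. It lies flat in the tray, long side along the channel (its x along the tray's x), leading end 8 to 30 mm short of the open end. It must overhang at least 32 mm before it is lifted; beyond 55 mm it topples off.
- rack: Fixed drip rack, blue base 130 (x) x 90 (y) x 12 mm, origin at the centre of its underside; x points to the robot's left. White slot 76 mm wide, open at both sides, leaning 45 deg: up-slope is (.707,0,.707) in its axes, square off the back board is (-.707,0,.707). From the slot floor the board goes 62 mm up the slope. A blank home in it has its centre at (17,0,63) mm.
- rack_slot (a point): Middle of the slot's floor, at (-24, 0, 26) mm in the rack's axes; axes as the rack's. The slot is 12 mm wide between the back board and a parallel front lip, 6 mm thick, 22 mm up the slope; its floor is square to the slope. A blank enters down the slope, tipped 45 deg, upper end to the robot's left; home, its short edge is on this floor, underside on the board.
- pebble_mid (a point): Centre of a loose rounded green raw stone, 52 mm across, 30 mm high. Leave it alone.
- disc_mid (a point): Centre of a loose flat brass lapping disc, 60 mm across, 6 mm high. Leave it alone.
- sanding_block_mid (a point): Centre of a loose yellow sanding block, 70 x 45 x 28 mm. Leave it alone.
- squirt_bottle_mid (a point): Centre of a standing white squirt bottle, 60 mm across, 150 mm high. Leave it alone.
- burr_jar_mid (a point): Centre (35 mm up) of a standing glass jar with burrs, 60 mm across, 105 mm high with the burrs. Leave it alone.
Things that resemble listed ones, but are neither listed nor needed, are in the scene too. What is shaped like the tray but turquoise or yellow is not meant.

How it is judged:
By the outcome, as a careful person would: the job done as asked, in the order asked, and still so for the second after the job is handed in, with the robot touching nothing.
It also fails if it takes over 58 s, if anything falls off the work surface, if the arm or the gripper's body presses on something with over 40 N, if the wrist force passes 120 N, or if a joint passes its speed limit or range.

## Robot

A 7-joint arm with a two-finger parallel gripper is mounted at the origin on the work surface. World frame = base frame: x ahead of the robot, y to its left, z up, the work surface at z = 0. Lengths are in m, angles in rad, forces in N, time in s.
With the tool pointing down it reaches from about 0.4 to 0.875 m from the base axis. Payload 19.3 kg.
Tool frame: the origin (TCP) lies on the centre line of the jaws, within the pads' length; the fingertips stand 14 mm ahead of it and the grasp point (between the pads) lies 5 mm behind it; y points along the fingers, x is the direction in which the jaws open and shut, and the axes are right-handed (so a half turn about y gives the same grasp; the last joint's range is limited). The gripper opens to 85 mm and grips with 20 to 120 N. Pads are 22 mm wide; open, the fingers measure 114 mm over their backs; the gripper's body (76 mm by 85 mm) begins 54 mm behind the grasp point. The pads swing forward as they close: fully open they stand 13 mm farther back than shut.
Start: joints at [1.073, 0.521, -0.036, 1.599, 0.021, 1.021, -0.113], TCP at [0.259, -0.569, 0.245] pointing down, gripper open.
Joint ranges: [-2.91, 2.91], [-0.3, 2.13], [-1.5, 1.42], [0.17, 2.43], [-1.26, 4.41], [0.16, 1.93], [-2.52, 2.52]. Speed limits (rad/s): [1.89, 1.89, 2.39, 2.39, 3.01, 3.01, 3.01].

## Interface

Orientations are given as [roll, pitch, yaw] about the fixed x, y, z axes, in that order (R = Rz(yaw) Ry(pitch) Rx(roll)).
In Python, from workcell import monitor, grab_frame, workorder gives the robot as it stands.
- The arm moves only by the tool drive_tool, never from a script. Its argument "steps" is one flat list of numbers, 5 for each row, row after row: the finger opening in mm, from 0 to 85.4, then the shift along the world's x, y, z in mm, then the turn about the world's z in degrees. In form: [fingers, tx, ty, tz, twist, fingers, tx, ty, tz, twist, ...]. A call has exactly 5 rows; each row shifts and turns the commanded pose from where the row before left it; what a row does not reach is not made up. A row lasts 1/12 s, in which the tool goes at most 41.7 mm and 7.16 degrees, less where a joint would pass 70% of its speed; a pose out of reach is approached as far as the arm can. A call is refused whole if a number of a shift passes 41.7 or a number of a turn 7.16, either way. A call with a gripper value outside its range is refused whole. The fingers move at their own pace and stop on an object; "grip_force" is the grip in N (left out, the last holds). Time passes only in rows, so rows that do not move let the fingers close, or fill a call up. It gives the time, the measured TCP pose, the force and the opening at its end, in the units of the state.
- monitor.observe(): the state, without advancing time (a new reading comes with each control period).
- grab_frame(name): name is "side" or "top" or "wrist"; returns a dict with "frame" (480x640x3 uint8, red, green, blue), "vertical_fov" (degrees; the focal length in pixels is half the picture's height over the tangent of half this angle, whatever the lens; pixels are square), "cx", "cy" (the principal point, pixels), "xyz" and "orientation" of the camera in the world. Camera axes: x right, y down, z forward; pixel columns grow to the right and rows downward; lengths in m; the calibration is good to about 2 mm. A picture is of the moment at which its call begins. There is no depth.
- workorder.job_done(): hands the job in, once; it reports no verdict.
The state is a dict: "clock": time; "qpos": joint angles; "qd": joint speeds; "joint_efforts": joint torques, N m; "position": TCP position; "tool_rot": TCP orientation; "force": force on the tool from outside, world axes, zero at the start; "moment": the same for the moment, N m; "grip_width": finger opening in m.
Only numpy, scipy, OpenCV 4.12 (cv2) and the standard library are available. Lean on these libraries where they do the work, as an engineer would, in place of code of your own. Each camera call takes 0.05 s, during which the arm holds its last target. There are 200 camera calls.

## Working session

There is one attempt and no reset: what is moved stays moved. The work goes in short steps, Python scripts to look and compute and a tool call to move; the robot and the scene stay as the last step left them, time stands still between calls to the robot, and variables do not carry over. Pictures are saved under pics/ and viewed, about 8 in all and at most 12, crops included, and the job is handed in when it is done.

Besides the shell and the picture viewer there is one more tool, called as name(argument=value, ...) on one line, values as JSON. drive_tool: Moves the arm, as the interface text tells. Its arguments: {"type":"object","properties":{"steps":{"type":"array"},"grip_force":{"type":"number"}},"required":["steps"]}

```bash
mkdir -p pics; ls; python3 - <<'E'
from workcell import monitor, grab_frame
import cv2,pickle
s=monitor.observe();print(s)
for n in("top","side"):
    f=grab_frame(n);pickle.dump(f,open(f"pics/{n}.pkl","wb"));cv2.imwrite(f"pics/{n}.png",f["frame"][...,::-1])
    print(n,{k:v for k,v in f.items() if k!="frame"})
E
```

```text
pics
{'clock': 0.0, 'qpos': array([ 1.07279383,  0.52201402, -0.03632805,  1.60001002,  0.02121026,
        1.02108501, -0.11276148]), 'qd': array([-0.00118072, -0.0002765 ,  0.00090331, -0.001273  ,  0.00036273,
       -0.0006097 ,  0.00190573]), 'joint_efforts': array([ 2.92282202e-04, -9.27111554e+01,  1.97974853e+00, -3.69925153e+01,
        1.80127082e-02,  8.14740022e-03,  6.44597463e-06]), 'position': array([ 0.25912738, -0.56839861,  0.24472499]), 'tool_rot': array([-1.57088517e+00,  1.12758350e-03, -1.14295937e+00]), 'force': array([ 0.16199549, -0.80187552,  0.10420881]), 'moment': array([0.03174245, 0.00899814, 0.05698665]), 'grip_width': 0.08533463079538597}
top {'vertical_fov': 55.79586699556984, 'cx': 313.9801182466844, 'cy': 245.48893381562053, 'xyz': array([0.39661616, 0.0046629 , 0.99697703]), 'orientation': array([-3.04591594,  0.00379455, -1.59040349])}
side {'vertical_fov': 43.9209419888849, 'cx': 328.4875223213206, 'cy': 233.53225543566478, 'xyz': array([0.24342714, 1.01634018, 1.27823643]), 'orientation': array([-2.42968661,  0.01927979, -2.92190232])}
```

View pics/top.png

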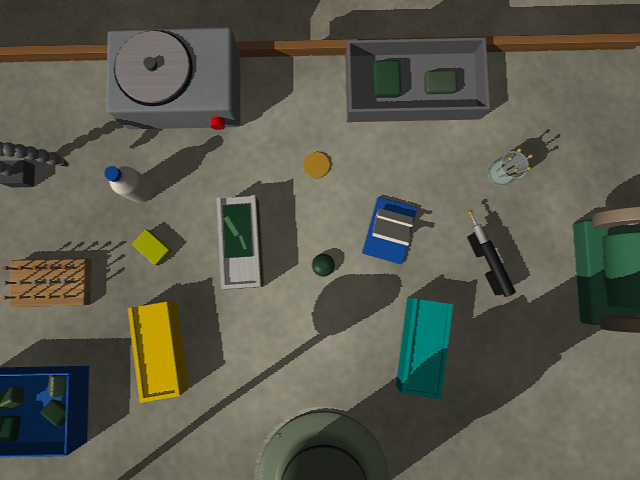

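View pics/side.png

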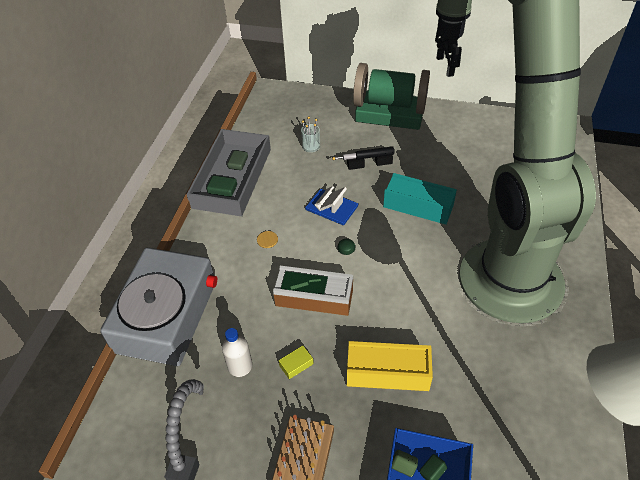

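Top: grey tray at (238,242) with the slab at its far end (open end up, +x); rack at (390,230), long side roughly vertical; pebble (323,265), disc (317,165), decoys turquoise and yellow. I'll enlarge both objects.

```bash
cat > h.py <<'E'
import numpy as np,cv2,pickle
from scipy.spatial.transform import Rotation as R
def rot(o): return R.from_euler('xyz',o).as_matrix()
def foc(f): return 240/np.tan(np.radians(f["vertical_fov"]/2))
def ray(f,u,v):
    d=np.array([(u-f["cx"])/foc(f),(v-f["cy"])/foc(f),1.]); return rot(f["orientation"])@d
def onz(f,u,v,z):
    d=ray(f,u,v); return f["xyz"]+d*(z-f["xyz"][2])/d[2]
def proj(f,p):
    c=rot(f["orientation"]).T@(np.asarray(p)-f["xyz"]); return c[:2]/c[2]*foc(f)+[f["cx"],f["cy"]]
def load(n): return pickle.load(open(f"pics/{n}.pkl","rb"))
def snap(n,name):
    from workcell import grab_frame
    f=grab_frame(n);pickle.dump(f,open(f"pics/{name}.pkl","wb"));cv2.imwrite(f"pics/{name}.png",f["frame"][...,::-1]);return f
E
python3 - <<'E'
from h import *
t=load("top")["frame"];s=load("side")["frame"]
c=lambda im,x,y,w,h,k:cv2.resize(im[y:y+h,x:x+w],None,fx=k,fy=k,interpolation=cv2.INTER_CUBIC)
a=c(t,205,185,75,110,5.2)[:570,:390];b=c(t,355,190,75,110,5.2)[:570,:390]
top=np.hstack([c(t,205,185,80,110,2.7),c(t,355,185,85,110,2.7)])
sd=np.hstack([c(s,265,255,95,62,4),c(s,298,172,68,62,4)])
W=800
o=np.zeros((600,W,3),np.uint8)
o[:top.shape[0],:top.shape[1]]=top; o[300:300+sd.shape[0],:sd.shape[1]]=sd
cv2.imwrite("pics/crop.png",o[...,::-1])
E
```

```text
(no output)
```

View pics/crop.png

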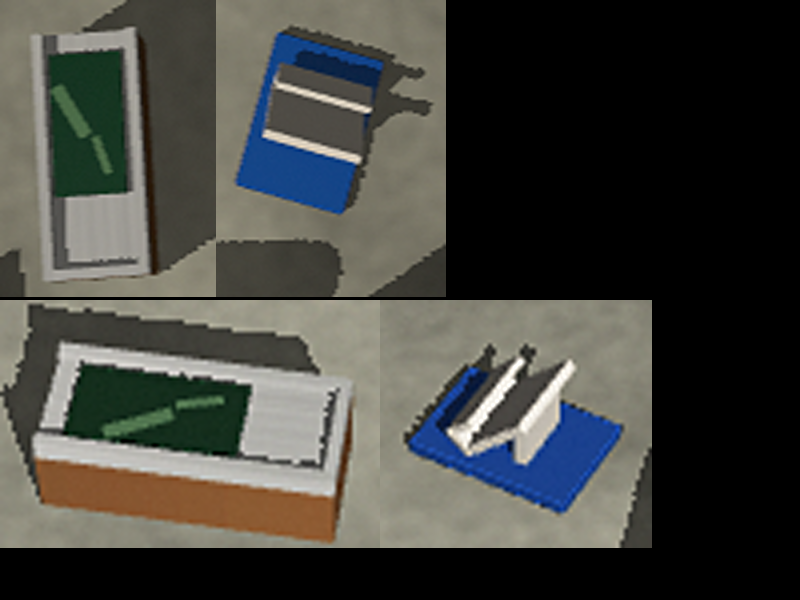

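Tray: open end at the far (+x) side, slab 8–15 px short of it. Rack: the lip is on the far side and the board rises towards the robot, so the rack's +x points roughly along world −x (the picture disagrees with the "robot's left" wording).

```bash
python3 - <<'E'
from h import *
f=load("top");im=f["frame"];hsv=cv2.cvtColor(im,cv2.COLOR_RGB2HSV)
def roi(m,x0,y0,x1,y1):
    o=np.zeros_like(m);o[y0:y1,x0:x1]=m[y0:y1,x0:x1];return o
def rect(m,z,lab):
    c=max(cv2.findContours(m,cv2.RETR_EXTERNAL,cv2.CHAIN_APPROX_NONE)[0],key=cv2.contourArea)
    p=np.array([onz(f,u,v,z)[:2] for u,v in cv2.convexHull(c)[:,0]],np.float32)*1000
    r=cv2.minAreaRect(p);print(lab,np.round(r[0],1),np.round(r[1],1),round(r[2],1),np.round(cv2.boxPoints(r)).tolist())
green=roi(cv2.inRange(hsv,(45,70,20),(90,255,160)),212,190,265,275);rect(green,.065,"slab")
light=roi(cv2.inRange(hsv,(0,0,140),(180,40,255)),210,190,266,295);rect(light,.068,"trayrim")
blue=roi(cv2.inRange(hsv,(100,120,30),(130,255,255)),355,185,430,275);rect(blue,.012,"rack")
# white edge strips of the rack
wh=roi(cv2.inRange(hsv,(0,0,185),(180,70,255)),368,195,420,250)
for c in cv2.findContours(wh,cv2.RETR_EXTERNAL,cv2.CHAIN_APPROX_NONE)[0]:
    if len(c)>15:
        r=cv2.minAreaRect(c);print("strip",np.round(r[0],1),np.round(r[1],1),r[2]);
        for z in(.054,.070,.074):print(z,np.round(onz(f,*r[0],z)*1000,1))
for n,u,v,z in(("pebble",323,265,.015),("disc",317,165,.003)):print(n,np.round(onz(f,u,v,z)*1000))
E
```

```text
slab [520.9 165.3] [109.5  54.9] 2.5 [[465.0, 190.0], [467.0, 135.0], [577.0, 140.0], [574.0, 195.0]]
trayrim [498.1 164.3] [190.  80.] 2.9 [[401.0, 199.0], [405.0, 119.0], [595.0, 129.0], [591.0, 209.0]]
rack [ 521.9 -159.3] [ 89.7 129.9] 72.8 [[447.0, -183.0], [571.0, -221.0], [597.0, -136.0], [473.0, -97.0]]
strip [389.9 238.9] [35.7  2.7] 15.708637237548828
0.054 [ 497.9 -152.5   54. ]
0.07 [ 496.2 -149.9   70. ]
0.074 [ 495.7 -149.2   74. ]
strip [394.  220.6] [35.7  1.8] 15.945395469665527
0.054 [ 536.2 -162.4   54. ]
0.07 [ 533.9 -159.6   70. ]
0.074 [ 533.3 -158.9   74. ]
pebble [448. -12.  15.]
disc [673.  -4.   3.]
```

drive_tool(steps=[0,25,33,0,0,0,25,33,0,0,0,25,33,0,0,0,25,33,0,0,0,25,33,0,0])

```text
clock: 0.52
position: [0.3849, -0.4019, 0.2452]
tool_rot: [-1.571, 0.0, -1.143]
force: [1.1, 0.1, -0.8]
grip_width: 0.0259
```

drive_tool(steps=[0,20,36,0,0,0,20,36,0,0,0,20,36,0,0,0,0,40,0,0,0,0,40,0,0])

```text
clock: 0.93
position: [0.4446, -0.2135, 0.2449]
tool_rot: [-1.571, 0.0, -1.142]
force: [1.1, 0.7, -0.2]
grip_width: -0.0002
```

```bash
python3 - <<'E'
from h import *
from workcell import monitor
f=snap("wrist","w1");s=monitor.observe()
print(s["clock"],s["position"],s["tool_rot"],s["qpos"],s["grip_width"],{k:v for k,v in f.items() if k!="frame"})
E
```

```text
0.9833 [ 0.44468916 -0.20626573  0.24501491] [-1.57007646  0.00307175 -1.13630185] [ 0.44172234  0.31290561 -0.15743617  1.93962459  0.05833835  0.8950233
 -0.8810754 ] 0.0001210969461874428 {'vertical_fov': 64.1342976474823, 'cx': 324.46210971493383, 'cy': 235.3248337308937, 'xyz': array([ 0.51560986, -0.18127673,  0.37303587]), 'orientation': array([ 2.82986475e+00,  1.18732513e-03, -1.14186066e+00])}
```

View pics/w1.png

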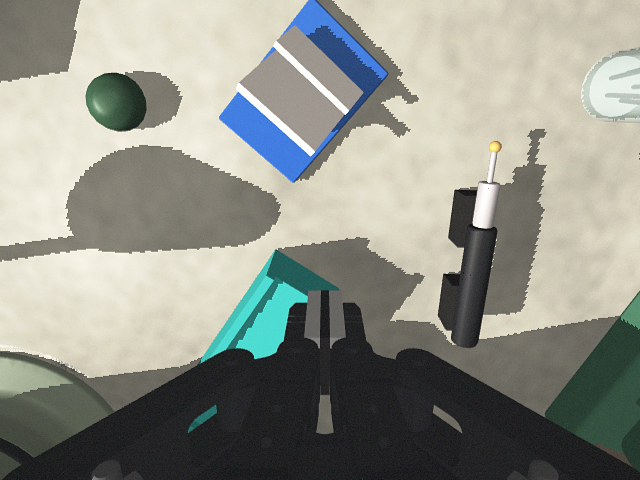

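Wrist view: rack with near (board-top) strip (240,88)–(311,152), lip strip (278,40)–(348,110), blue corners (220,117), (294,181), (387,73).

```bash
python3 - <<'E'
from h import *
f=load("w1")
for p in((220,117),(294,181),(387,73)):print("blue",np.round(onz(f,*p,.012)*1000,1))
for a in((240,88),(311,152)):print("board",np.round(onz(f,*a,.070)*1000,1))
for a in((278,40),(348,110)):print("lip",np.round(onz(f,*a,.052)*1000,1))
t=load("top")
# triangulate strip centres from both views
def tri(p,q):
    A=[];b=[]
    for g,(u,v) in((f,p),(t,q)):
        d=ray(g,u,v);d/=np.linalg.norm(d);M=np.eye(3)-np.outer(d,d);A.append(M);b.append(M@g["xyz"])
    return np.linalg.lstsq(np.vstack(A),np.hstack(b),rcond=None)[0]*1000
print(tri((275.5,120),(389.9,238.9)),tri((313,75),(394,220.6)))
from workcell import monitor
print(monitor.observe()["position"])
E
```

```text
blue [472.3 -97.1  12. ]
blue [ 446.8 -180.6   12. ]
blue [ 567.4 -217.    12. ]
board [ 504.8 -117.1   70. ]
board [ 484.1 -183.8   70. ]
lip [ 547.9 -127.5   52. ]
lip [ 524.5 -197.4   52. ]
[ 495.3555962  -149.66926223   72.98691626] [ 536.00344201 -161.89744577   57.18841406]
[ 0.44468916 -0.20626573  0.24501491]
```

drive_tool(steps=[0,0,41,0,-5,0,0,41,0,-5,0,0,41,0,-5,0,0,41,0,-5,0,0,41,0,-2])

```text
clock: 1.4
position: [0.4438, -0.0104, 0.2453]
tool_rot: [-1.571, -0.0, -1.53]
force: [1.8, -0.7, 0.7]
grip_width: 0.0003
```

drive_tool(steps=[0,0,41,0,0,0,0,41,0,0,0,0,41,0,0,0,0,41,0,0,0,0,0,0,0])

```text
clock: 1.82
position: [0.4435, 0.1596, 0.2454]
tool_rot: [-1.57, 0.003, -1.516]
force: [-0.8, 1.3, -0.8]
grip_width: -0.0004
```

drive_tool(steps=[0,0,2,-40,0,0,0,0,-40,0,0,0,0,-40,0,0,0,0,-35,0,0,0,0,0,0])

```text
clock: 2.23
position: [0.4414, 0.1529, 0.0851]
tool_rot: [-1.579, -0.003, -1.523]
force: [-2.4, -0.9, -1.6]
grip_width: -0.0
```

drive_tool(steps=[0,0,0,-5,0,0,0,0,-5,0,0,0,0,-4,0,0,0,0,0,0,0,0,0,0,0])

```text
clock: 2.65
position: [0.4449, 0.1541, 0.0773]
tool_rot: [-1.569, 0.0, -1.524]
force: [0.3, 0.1, 0.6]
grip_width: 0.0001
```

```bash
python3 - <<'E'
from h import *
from workcell import monitor
f=snap("side","s2");s=monitor.observe();snap("wrist","w2")
print(s["clock"],s["position"],s["tool_rot"],s["force"])
w=load("w2")["frame"];o=np.hstack([cv2.resize(f["frame"][230:330,250:370],(480,400)),cv2.resize(w,(320,240))[:,:].repeat(1,0) if 0 else cv2.copyMakeBorder(cv2.resize(w,(320,240)),0,160,0,0,0)])
cv2.imwrite("pics/c2.png",o[...,::-1])
E
```

```text
2.7 [0.44486006 0.15412583 0.07726551] [-1.56925463e+00  5.06805702e-04 -1.52432188e+00] [-0.5525259   0.06596228 -0.24696954]
```

View pics/c2.png

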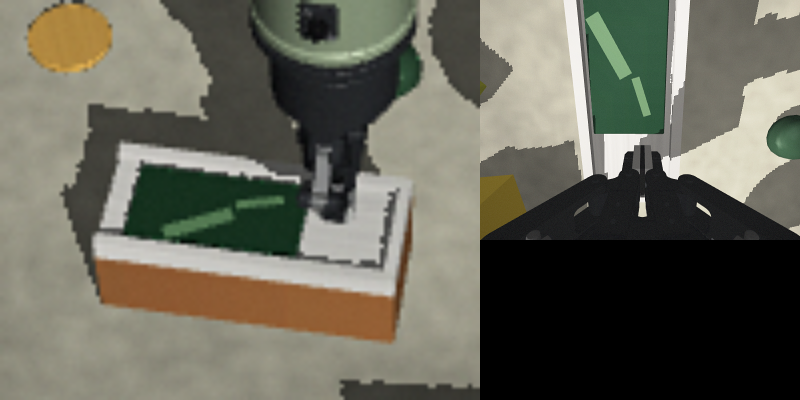

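drive_tool(steps=[0,0,4,-0.8,-0.5,0,0,4,-0.8,0,0,4,0,0,0,0,6,0.3,0,0,0,6,0.3,0,0])

```text
clock: 3.17
position: [0.4609, 0.1627, 0.0747]
tool_rot: [-1.571, -0.0, -1.532]
force: [-0.5, -1.0, -0.3]
grip_width: -0.0001
```

drive_tool(steps=[0,8,0.4,0,0,0,8,0.4,0,0,0,8,0.4,0,0,0,8,0.4,0,0,0,8,0.4,0,0])

```text
clock: 3.58
position: [0.5012, 0.1645, 0.0746]
tool_rot: [-1.571, 0.0, -1.533]
force: [-1.0, 0.8, -0.1]
grip_width: -0.0002
```

```bash
cat > slab.py <<'E'
from h import *
from workcell import monitor
import sys
f=snap("top",sys.argv[1]);s=monitor.observe()
print(s["clock"],s["position"],s["tool_rot"][2],s["force"],s["grip_width"])
hsv=cv2.cvtColor(f["frame"],cv2.COLOR_RGB2HSV)
m=cv2.inRange(hsv,(45,70,20),(90,255,160));o=np.zeros_like(m);o[150:275,205:272]=m[150:275,205:272]
c=max(cv2.findContours(o,cv2.RETR_EXTERNAL,cv2.CHAIN_APPROX_NONE)[0],key=cv2.contourArea)
p=np.array([onz(f,u,v,.065)[:2] for u,v in cv2.convexHull(c)[:,0]],np.float32)*1000
r=cv2.minAreaRect(p);print(r,np.round(cv2.boxPoints(r)).tolist(),"lead x",np.sort(p[:,0])[-3:])
E
python3 slab.py t3
```

```text
3.6333 [0.50262661 0.16457012 0.07472849] -1.533645820424133 [ 0.03278342 -0.96217417  0.81898139] -4.5478432133145335e-05
((599.9757690429688, 144.92733764648438), (65.7283935546875, 24.93770408630371), 28.42666244506836) [[565.0, 140.0], [577.0, 118.0], [635.0, 150.0], [623.0, 172.0]] lead x [623.04596 624.6206  624.70667]
```

drive_tool(steps=[0,6,0.3,0,0,0,5,0.2,0,0,0,4,0.2,0,0,0,0,0,0,0,0,-8,0,0,0])

```text
clock: 4.05
position: [0.5081, 0.1652, 0.0746]
tool_rot: [-1.57, 0.0, -1.534]
force: [-0.2, 0.3, -0.8]
grip_width: -0.0003
```

drive_tool(steps=[0,-8,0,0,0,0,0,0,35,0,85,0,0,40,0,85,0,0,0,0,85,0,0,0,0])

```text
clock: 4.47
position: [0.4993, 0.1656, 0.1516]
tool_rot: [-1.567, 0.001, -1.533]
force: [0.3, -0.3, -0.7]
grip_width: 0.036
```

```bash
python3 slab.py t4; python3 - <<'E'
from h import *
f=snap("wrist","w4");print(f["xyz"])
E
```

```text
4.5167 [0.49875026 0.16529316 0.15029851] -1.5326461581200301 [-0.46127421 -0.64660399 -0.02556085] 0.043341003440824526
((588.1932373046875, 160.4140167236328), (104.03501892089844, 42.12997055053711), 5.278650760650635) [[534.0, 177.0], [538.0, 135.0], [642.0, 144.0], [638.0, 186.0]] lead x [638.26245 639.5818  639.7547 ]
[0.57664598 0.16797529 0.2785738 ]
```

View pics/w4.png

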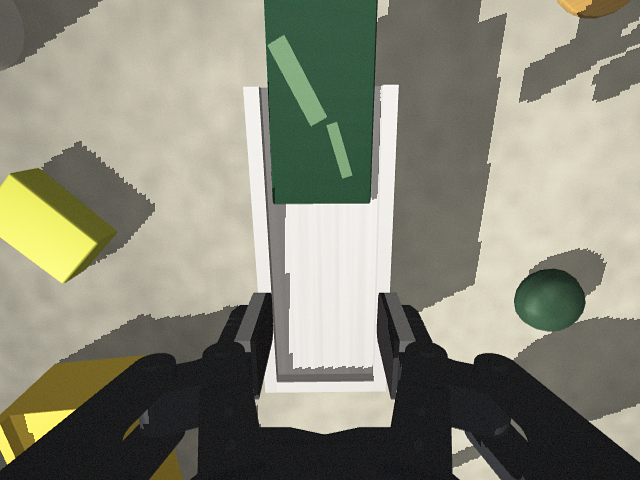

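The slab's trailing edge is at row 203 (273–372), the tray's open rim tips at (250,87) and (392,86).

```bash
python3 - <<'E'
from h import *
f=load("w4")
for p,z in(((273,203),.065),((371,203),.065),((250,87),.068),((392,86),.068),((267,87),.065),((375,87),.065)):print(np.round(onz(f,*p,z)*1000,1))
E
```

```text
[526.3 195.6  65. ]
[528.5 139.7  65. ]
[587.6 206.8  68. ]
[590.8 134.   68. ]
[588.1 198.5  65. ]
[590.2 142.3  65. ]
```

drive_tool(steps=[85,38,2,0,0,85,38,2,0,0,85,37,1,0,0,85,0,0,0,0,85,0,0,0,0], grip_force=20)

```text
clock: 4.98
position: [0.6124, 0.17, 0.1476]
tool_rot: [-1.573, -0.001, -1.534]
force: [-0.9, 0.4, -0.9]
grip_width: 0.0849
```

drive_tool(steps=[85,0,0,-30,0,85,0,0,-30,0,85,0,0,-20,0,85,0,0,-13,0,85,0,0,0,0])

```text
clock: 5.4
position: [0.6099, 0.17, 0.0537]
tool_rot: [-1.576, -0.001, -1.532]
force: [-0.3, -0.3, 0.9]
grip_width: 0.0853
```

```bash
python3 - <<'E'
from h import *
from workcell import monitor
f=snap("wrist","w5");s=monitor.observe();g=snap("side","s5")
print(s["clock"],s["position"],s["tool_rot"],s["force"],s["grip_width"],s["qpos"])
o=np.hstack([cv2.resize(f["frame"],(400,300)),cv2.resize(g["frame"][210:330,240:400],(400,300))])
cv2.imwrite("pics/c5.png",o[...,::-1])
E
```

```text
5.45 [0.61100853 0.17029961 0.05565221] [-1.57335440e+00 -6.30571407e-04 -1.53228268e+00] [-0.52410303 -0.17537378 -0.96677037] 0.08519482255705745 [-0.23037501  0.77923623 -0.20405729  1.68717172  0.22233959  0.70056998
 -2.08035092]
```

View pics/c5.png

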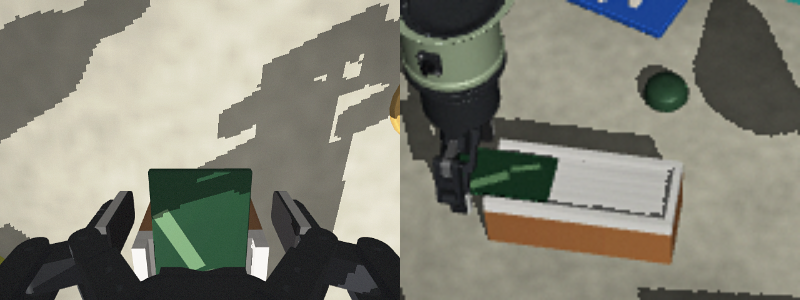

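The slab sits between the pads (wrist crop), and in the side view it lies flat with its end outside the tray. Closing at 20 N.

drive_tool(steps=[45,0,0,0,0,45,0,0,0,0,45,0,0,0,0,45,0,0,0,0,45,0,0,0,0], grip_force=20)

```text
clock: 5.92
position: [0.6129, 0.1705, 0.0576]
tool_rot: [-1.569, 0.0, -1.533]
force: [-0.1, -0.6, 7.5]
grip_width: 0.0554
```

drive_tool(steps=[45,0,0,0,0,45,0,0,8,0,45,0,0,8,0,45,0,0,8,0,45,0,0,8,0])

```text
clock: 6.33
position: [0.6125, 0.1703, 0.0899]
tool_rot: [-1.57, 0.0, -1.533]
force: [-0.2, 0.6, -1.0]
grip_width: 0.0552
```

```bash
python3 - <<'E'
from h import *
from workcell import monitor
f=snap("wrist","w6");s=monitor.observe();g=snap("side","s6")
print(s["clock"],s["position"],s["tool_rot"],s["force"],s["moment"],s["grip_width"])
o=np.hstack([cv2.resize(f["frame"],(400,300)),cv2.resize(g["frame"][210:330,240:400],(400,300))])
cv2.imwrite("pics/c6.png",o[...,::-1])
E
```

```text
6.3833 [0.61315336 0.1705024  0.09136596] [-1.56854984e+00  6.40740492e-04 -1.53307786e+00] [1.24558112 0.30225348 1.29538311] [ 0.04956006 -0.1137587   0.02967126] 0.055486492049182504
```

View pics/c6.png

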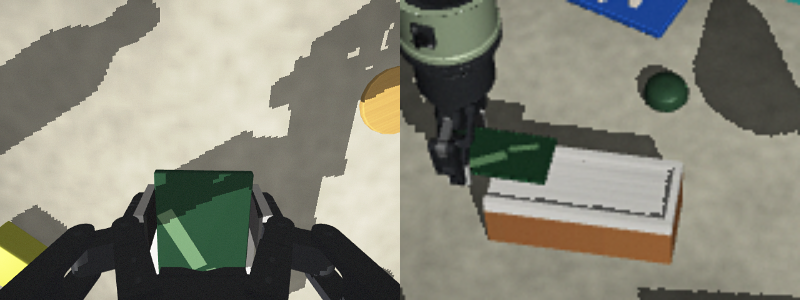

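drive_tool(steps=[45,0,0,20,0,45,0,0,20,0,45,0,0,20,0,45,0,0,20,0,45,0,0,0,0])

```text
clock: 6.85
position: [0.6138, 0.1707, 0.1724]
tool_rot: [-1.566, 0.001, -1.533]
force: [1.0, -0.6, 0.7]
grip_width: 0.0551
```

```bash
cat > tilt.py <<'E'
from h import *
from workcell import monitor
import sys
def meas(f,box,P,n):  # green slab mask, contour points on the vertical plane through P normal n
    hsv=cv2.cvtColor(f["frame"],cv2.COLOR_RGB2HSV);m=cv2.inRange(hsv,(45,60,15),(90,255,170))
    x0,y0,x1,y1=box;o=np.zeros_like(m);o[y0:y1,x0:x1]=m[y0:y1,x0:x1]
    c=max(cv2.findContours(o,cv2.RETR_EXTERNAL,cv2.CHAIN_APPROX_NONE)[0],key=cv2.contourArea)
    q=cv2.approxPolyDP(cv2.convexHull(c),2.5,True)[:,0]
    for u,v in q:
        d=ray(f,u,v);t=((P-f["xyz"])@n)/(d@n);print((int(u),int(v)),np.round((f["xyz"]+t*d)*1000,1))
if __name__=="__main__":
    for k in("s6",None):
        f=load(k) if k else snap("side",sys.argv[1])
        print(k);meas(f,(240,170,330,320),np.array([.585,.197,.06]),np.array([-.042,1,0]))
    s=monitor.observe();print(s["clock"],s["position"],s["force"],s["moment"],s["grip_width"])
E
python3 tilt.py s7
```

```text
s6
(269, 261) [593.3 197.3 166.4]
(302, 265) [513.1 194.  167.7]
(297, 283) [529.7 194.7  92. ]
(269, 279) [600.5 197.7  92.9]
None
(266, 240) [592.8 197.3 244. ]
(300, 245) [513.7 194.  241.5]
(295, 263) [529.7 194.7 171.9]
(265, 258) [602.1 197.7 176.1]
6.9 [0.61315156 0.17051866 0.17050071] [-0.74644181 -0.2463564  -1.42932379] [-0.00683126 -0.02884181 -0.04219198] 0.0550596010787206
```

drive_tool(steps=[45,-5,-5,0,7,45,-5,-5,0,7,45,-5,-5,0,7,45,-5,-5,0,7,45,-5,-5,0,7])

```text
clock: 7.32
position: [0.5866, 0.145, 0.1677]
tool_rot: [-1.572, 0.001, -0.916]
force: [-0.3, -0.2, -0.6]
grip_width: 0.0554
```

drive_tool(steps=[45,-5,-6,0,7,45,-5,-6,0,7,45,-5,-6,0,7,45,-5,-6,0,7,45,-5,-6,0,7])

```text
clock: 7.73
position: [0.5616, 0.1149, 0.1678]
tool_rot: [-1.571, 0.001, -0.305]
force: [0.0, -0.5, -0.6]
grip_width: 0.0552
```

drive_tool(steps=[45,-3,-4,0,7,45,0,0,0,7,45,0,0,0,6,45,0,0,0,0,45,0,0,0,0])

```text
clock: 8.15
position: [0.559, 0.1111, 0.168]
tool_rot: [-1.57, 0.001, 0.034]
force: [-0.2, 0.0, -1.3]
grip_width: 0.0551
```

```bash
python3 - <<'E'
from h import *
from workcell import monitor
s=monitor.observe()
print(s["clock"],s["position"],np.degrees(s["tool_rot"]),s["force"],s["moment"],s["grip_width"],s["qpos"])
E
```

```text
8.15 [0.55901407 0.1110965  0.16797353] [-8.99795342e+01  6.83564067e-02  1.96357220e+00] [-0.24136669  0.0389947  -1.25375   ] [ 0.01339434 -0.05484204 -0.01875958] 0.055149600784017073 [ 0.14992802  0.59996464 -0.63992524  1.79518274  0.4453959   0.89614284
 -0.65690257]
```

drive_tool(steps=[45,0,1,-30,0,45,0,0,-30,0,45,0,0,-20,0,45,0,0,-12,0,45,0,0,0,0])

```text
clock: 8.57
position: [0.5581, 0.1122, 0.0744]
tool_rot: [-1.571, 0.003, 0.036]
force: [-0.8, 0.7, -1.4]
grip_width: 0.0557
```

drive_tool(steps=[45,0,0,-4,0,45,0,0,-4,0,45,0,0,-3,0,45,0,0,-3,0,45,0,0,0,0])

```text
clock: 8.98
position: [0.5601, 0.1123, 0.0633]
tool_rot: [-1.571, -0.002, 0.037]
force: [0.8, -1.2, 5.5]
grip_width: 0.0553
```

```bash
python3 - <<'E'
from h import *
from workcell import monitor
s=monitor.observe()
print(s["clock"],s["position"],np.degrees(s["tool_rot"]),s["force"],s["moment"],s["grip_width"])
f=snap("side","s8");w=snap("wrist","w8")
o=np.hstack([cv2.resize(w["frame"],(400,300)),cv2.resize(f["frame"][190:310,260:420],(400,300))])
cv2.imwrite("pics/c8.png",o[...,::-1])
E
```

```text
8.9833 [0.56008896 0.11228149 0.06331299] [-89.99237184  -0.09860682   2.12701922] [ 0.75048781 -1.18770279  5.4782636 ] [-0.10621521 -0.02423803 -0.05310341] 0.05533097746336014
```

View pics/c8.png

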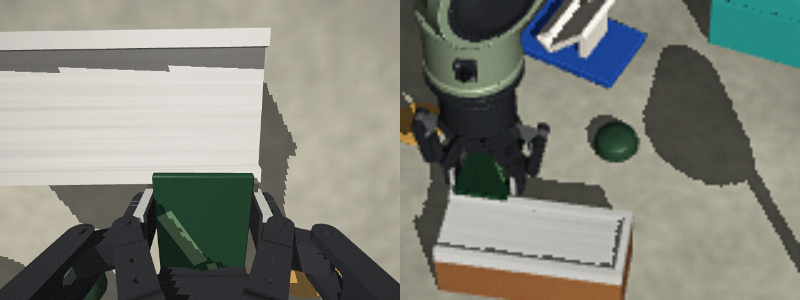

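Leading end rests on the tray's side rim (wrist (203,178) of the crop), contact 5.5 N. Pressing on.

drive_tool(steps=[45,0,0,-2,0,45,0,0,-2,0,45,0,0,-2,0,45,0,0,-2,0,45,0,0,-1,0])

```text
clock: 9.5
position: [0.5601, 0.1126, 0.0546]
tool_rot: [-1.57, -0.002, 0.037]
force: [-1.0, -0.2, 12.9]
grip_width: 0.0551
```

```bash
cat > w.py <<'E'
from h import *
from workcell import monitor
import sys
s=monitor.observe()
print(s["clock"],s["position"],np.degrees(s["tool_rot"]),s["force"],s["moment"],s["grip_width"])
f=snap("wrist",sys.argv[1]);hsv=cv2.cvtColor(f["frame"],cv2.COLOR_RGB2HSV);m=cv2.inRange(hsv,(45,60,15),(90,255,170));m[:200]=0;m[:,:190]=0;m[:,460:]=0
c=max(cv2.findContours(m,cv2.RETR_EXTERNAL,cv2.CHAIN_APPROX_NONE)[0],key=cv2.contourArea)
# distance of the leading edge from its 56 mm width in pixels: slab tilt by its row and scale
q=cv2.approxPolyDP(c,3,True)[:,0];print(q.tolist())
ys=c[:,0,1];top=ys.min()
for dv in(8,25,45):
    r=np.where(m[top+dv])[0];w=r.max()-r.min()+1;Z=foc(f)*.056/w
    d=rot(f["orientation"])@np.array([((r.max()+r.min())/2-f["cx"])/foc(f),(top+dv-f["cy"])/foc(f),1])
    print("row",top+dv,"w",w,"point",np.round((f["xyz"]+d*Z)*1000,1))
E
for k in w9; do python3 w.py $k; done
```

```text
9.5 [0.56014585 0.11260201 0.05456555] [-89.97122723  -0.11428965   2.14653389] [-0.99423406 -0.18227707 12.86779055] [ 0.14850275  0.10361471 -0.04990676] 0.055052382992445595
[[239, 294], [240, 319], [267, 426], [291, 425], [322, 433], [380, 426], [411, 307], [408, 293]]
row 301 w 175 point [558.8 133.3  72.5]
row 318 w 191 point [562.  133.4  83.2]
row 338 w 159 point [559.5 115.1  65.3]
```

drive_tool(steps=[45,0,0,10,0,45,0,0,30,0,45,0,0,35,0,45,0,0,35,0,45,0,0,0,0])

```text
clock: 9.97
position: [0.5615, 0.1133, 0.1703]
tool_rot: [-1.569, -0.008, 0.038]
force: [1.1, -0.2, -0.4]
grip_width: 0.0553
```

drive_tool(steps=[45,-13,-24,0,7,45,-13,-24,0,7,45,-13,-24,0,7,45,-13,-24,0,7,45,-13,-24,0,7])

```text
clock: 10.38
position: [0.4935, -0.0088, 0.1643]
tool_rot: [-1.572, 0.0, 0.655]
force: [0.1, -0.8, -0.6]
grip_width: 0.0554
```

drive_tool(steps=[45,-13,-24,0,7,45,-13,-24,0,7,45,-13,-24,0,7,45,-13,-24,0,7,45,-13,-24,0,7])

```text
clock: 10.8
position: [0.4284, -0.1289, 0.1643]
tool_rot: [-1.571, 0.001, 1.266]
force: [0.7, -0.4, -0.9]
grip_width: 0.0556
```

drive_tool(steps=[45,0,0,0,1,45,0,0,0,0,45,0,0,0,0,45,0,0,0,0,45,0,0,0,0])

```text
clock: 11.22
position: [0.4298, -0.1268, 0.1639]
tool_rot: [-1.571, 0.0, 1.278]
force: [0.6, 0.6, -1.4]
grip_width: 0.0551
```

```bash
python3 - <<'E'
from h import *
from workcell import monitor
s=monitor.observe()
print(s["clock"],s["position"],np.degrees(s["tool_rot"]),s["force"],s["grip_width"],s["qpos"])
f=snap("side","s10");w=snap("wrist","w10");t=snap("top","t10")
p=s["position"];u,v=proj(f,p).astype(int);a,b=proj(t,p).astype(int);print(u,v,a,b)
c=lambda im,u,v:cv2.resize(im[max(v-50,0):max(v-50,0)+100,u-66:u+66],(400,300),interpolation=cv2.INTER_CUBIC)
o=np.vstack([np.hstack([cv2.resize(w["frame"],(400,300)),c(f["frame"],u,v)]),np.hstack([c(t["frame"],a,b),np.zeros((300,400,3),np.uint8)])])
cv2.imwrite("pics/c10.png",o[...,::-1])
E
```

```text
11.2167 [ 0.42978113 -0.12677897  0.16392309] [-9.00223479e+01  1.01899966e-03  7.31976734e+01] [ 0.60517245  0.56584372 -1.37325612] 0.05514794661754678 [ 0.91400444  0.5344062  -0.9895385   2.09240637  0.61213306  0.83459417
  0.83240612]
361 178 386 269
```

View pics/c10.png

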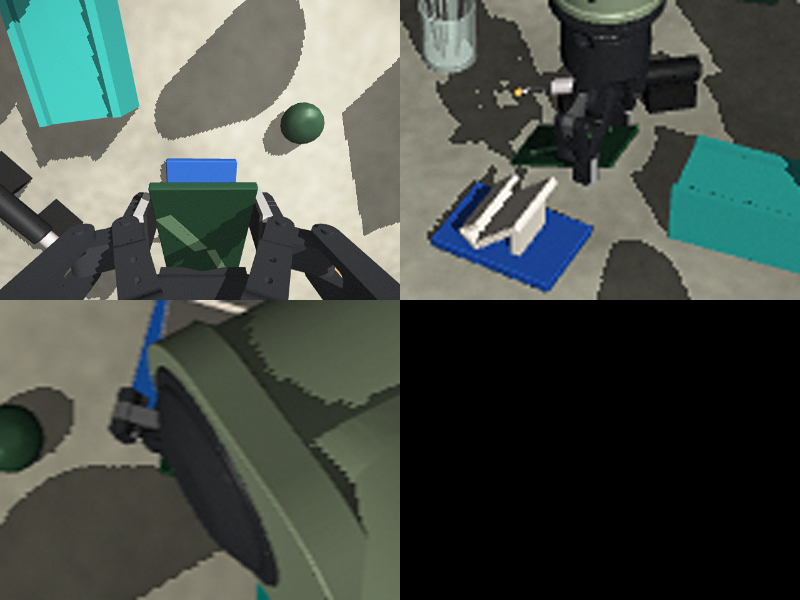

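Wrist/side crops: the slab is held, leading end at crop (637,125)/(620,167), trailing end (513,163)/(530,125). Computing the tilt from the side view.

```bash
cat > tl.py <<'E'
from h import *
def tl(f,pos,near,far=None):
    n=np.array([.289,.957,0]);rx=np.array([-.957,.289,0])
    g=np.array(pos)+[0,0,.0049]
    for k,pts in((1,near),(-1,far)):
        if pts is None: continue
        P=g+.028*k*n;r=[]
        for u,v in pts:
            d=ray(f,u,v);X=f["xyz"]+d*(((P-f["xyz"])@n)/(d@n));r.append([(X-g)@rx*1000,(X-g)[2]*1000])
        r=np.array(r);dd=r[0]-r[1];print(np.round(r,1).tolist(),"len",np.hypot(*dd),"tilt",np.degrees(np.arctan2(dd[1],dd[0])))
E
python3 - <<'E'
from tl import *
f=load("s10");p=[.42978,-.12678,.1639]
tl(f,p,[(367.6,183.7),(332.3,182.3)],[(373.2,169.7),(337.9,169.7)])
hsv=cv2.cvtColor(f["frame"],cv2.COLOR_RGB2HSV);m=cv2.inRange(hsv,(45,60,10),(90,255,120));m[:160]=0;m[195:]=0;m[:,:325]=0;m[:,380:]=0
for c in cv2.findContours(m,cv2.RETR_EXTERNAL,cv2.CHAIN_APPROX_NONE)[0]:
    if cv2.contourArea(c)>15:print(cv2.approxPolyDP(c,1.2,True)[:,0].tolist())
E
```

```text
[[31.8, 13.6], [-74.7, -30.5]] len 115.25263651632241 tilt 22.504399334981116
[[20.2, 12.2], [-88.0, -35.7]] len 118.35362416432439 tilt 23.86967046556629
[[373, 171], [364, 170], [361, 174], [360, 183], [364, 183]]
[[332, 180], [332, 182], [351, 183], [346, 179], [345, 170], [340, 170]]
```

```bash
python3 - <<'E'
from h import *
def lead(n,pos,ldir):
    f=load(n);hsv=cv2.cvtColor(f["frame"],cv2.COLOR_RGB2HSV);m=cv2.inRange(hsv,(45,60,15),(95,255,170));m[:200]=0;m[:,:200]=0;m[:,450:]=0
    l=np.array([np.cos(np.radians(ldir)),np.sin(np.radians(ldir)),0])
    rows=[(v,np.where(m[v])[0]) for v in range(200,340)]
    rows=[(v,r.min(),r.max()+1) for v,r in rows if len(r)>120][:60]
    v,a,b=max(rows[:14],key=lambda t:t[2]-t[1]);v0=rows[0][0]
    for vv,w in((v0,b-a),):
        Z=foc(f)*.056/w;d=rot(f["orientation"])@np.array([((a+b)/2-f["cx"])/foc(f),(v-f["cy"])/foc(f),1])
        X=f["xyz"]+d*Z-np.array(pos)-[0,0,.0049];dx,dz=X@l*1000,X[2]*1000
        print(n,"first row",v0,"row",v,"w",w,"along",round(dx,1),"up",round(dz,1),"angle",np.degrees(np.arctan2(dz,dx)))
lead("w6",[.61315,.1705,.09136],2.2)
lead("w9",[.5601,.1126,.0546],92.1)
lead("w10",[.42978,-.12678,.16392],163.2)
E
```

```text
w6 first row 274 row 277 w 159 along 22.0 up -2.1 angle -5.507385038834453
w9 first row 293 row 301 w 175 along 20.7 up 13.0 angle 32.07865572047129
w10 first row 292 row 301 w 175 along 21.3 up 12.9 angle 31.252163722618377
```

drive_tool(steps=[45,12,38,0,-6.5,45,12,38,0,-6.5,45,12,38,0,-6.5,45,12,38,0,-6.5,45,12,38,0,-6.5])

```text
clock: 11.78
position: [0.4887, 0.0614, 0.1637]
tool_rot: [-1.571, 0.0, 0.713]
force: [1.7, -0.1, -0.5]
grip_width: 0.0553
```

drive_tool(steps=[45,12,38,0,-6.5,45,12,38,0,-6.5,45,12,38,0,-6.5,45,12,38,0,-6.5,45,12,38,0,-6.5])

```text
clock: 12.2
position: [0.5485, 0.2517, 0.1636]
tool_rot: [-1.571, 0.0, 0.147]
force: [0.5, -0.3, -0.0]
grip_width: 0.0556
```

drive_tool(steps=[45,10,38,0,-5.5,45,0,6,0,0,45,0,0,0,0,45,0,0,0,0,45,0,0,0,0])

```text
clock: 12.62
position: [0.5584, 0.2924, 0.1635]
tool_rot: [-1.572, 0.0, 0.056]
force: [-1.3, -1.0, -0.8]
grip_width: 0.0555
```

```bash
python3 - <<'E'
from h import *
from workcell import monitor
s=monitor.observe()
print(s["clock"],s["position"],np.degrees(s["tool_rot"]),s["force"],s["grip_width"])
# sanding block & bottle positions
f=load("top")
for u,v,z in((152,247,.028),(140,192,.0)):print(np.round(onz(f,u,v,z)*1000))
E
```

```text
12.6167 [0.55842854 0.2923517  0.16349418] [-9.00432375e+01  1.85569004e-02  3.18602863e+00] [-1.2727341  -1.02764555 -0.75555842] 0.05545581482889566
[493. 355.  28.]
[620. 394.   0.]
```

drive_tool(steps=[45,2,7,0,0,45,0,0,-35,0,45,0,0,-35,0,45,0,0,-36,0,45,0,0,0,0])

```text
clock: 13.03
position: [0.5581, 0.2977, 0.0519]
tool_rot: [-1.575, 0.007, 0.055]
force: [-1.4, -1.8, -1.4]
grip_width: 0.0553
```

drive_tool(steps=[45,0,-4,0,0,45,0,-4,0,0,45,0,-3,4,0,45,0,-3,6,0,45,0,-3,6,0])

```text
clock: 13.45
position: [0.5611, 0.2835, 0.0759]
tool_rot: [-1.569, -0.002, 0.055]
force: [0.4, 3.1, -1.9]
grip_width: 0.0553
```

drive_tool(steps=[45,0,-3,6,0,45,0,-3,6,0,45,0,-3,6,0,45,0,-3,5,0,45,0,-3,5,0])

```text
clock: 13.87
position: [0.5605, 0.268, 0.1024]
tool_rot: [-1.571, -0.0, 0.056]
force: [-0.4, 3.3, -2.5]
grip_width: 0.0552
```

```bash
cat > m.py <<'E'
from h import *
from workcell import monitor
import sys
s=monitor.observe();p=s["position"];yaw=s["tool_rot"][2]
print(s["clock"],p,np.degrees(s["tool_rot"]),s["force"],s["grip_width"])
f=snap("wrist",sys.argv[1]);hsv=cv2.cvtColor(f["frame"],cv2.COLOR_RGB2HSV);m=cv2.inRange(hsv,(45,60,15),(95,255,170));m[:200]=0;m[:,:190]=0;m[:,460:]=0
l=np.array([-np.sin(yaw),np.cos(yaw),0])
for v in range(200,400):
    r=np.where(m[v])[0]
    if len(r)>110:break
for v in range(v,v+24,4):
    r=np.where(m[v])[0];a,b=r.min(),r.max()+1;Z=foc(f)*.056/(b-a)
    d=rot(f["orientation"])@np.array([((a+b)/2-f["cx"])/foc(f),(v-f["cy"])/foc(f),1])
    X=f["xyz"]+d*Z-p-[0,0,.0049];print(v,b-a,"along",round(X@l*1000,1),"up",round(X[2]*1000,1))
E
python3 m.py w11
```

```text
13.8667 [0.56051647 0.26800152 0.10235663] [-8.99874910e+01 -1.03724878e-02  3.19875480e+00] [-0.41356539  3.26816349 -2.48392015] 0.05515814499704564
311 179 along 19.0 up 16.4
315 182 along 18.8 up 18.5
319 183 along 17.9 up 19.5
323 184 along 17.1 up 20.4
327 178 along 13.9 up 17.3
331 176 along 11.9 up 16.5
```

drive_tool(steps=[45,0,-2,4,0,45,0,-2,4,0,45,0,8,4,0,45,0,10,30,0,45,0,0,35,0])

```text
clock: 14.33
position: [0.559, 0.2836, 0.1781]
tool_rot: [-1.572, 0.004, 0.058]
force: [1.3, 0.5, -1.3]
grip_width: 0.0558
```

drive_tool(steps=[45,-12,-38,0,6.5,45,-12,-38,0,6.5,45,-12,-38,0,6.5,45,-12,-38,0,6.5,45,-12,-38,0,6.5])

```text
clock: 14.75
position: [0.4997, 0.0907, 0.1789]
tool_rot: [-1.572, 0.001, 0.629]
force: [1.8, -0.7, -0.5]
grip_width: 0.055
```

drive_tool(steps=[45,-12,-38,0,6.5,45,-12,-38,0,6.5,45,-12,-38,0,6.5,45,-12,-38,0,6.5,45,-12,-38,0,6.5])

```text
clock: 15.17
position: [0.4406, -0.0971, 0.179]
tool_rot: [-1.571, 0.001, 1.188]
force: [2.3, -0.9, -1.2]
grip_width: 0.0553
```

drive_tool(steps=[45,0,-33,0,5,45,0,0,0,0,45,0,0,0,0,45,0,0,0,0,45,0,0,0,0])

```text
clock: 15.58
position: [0.4417, -0.1272, 0.1789]
tool_rot: [-1.571, 0.0, 1.271]
force: [0.5, -0.3, -0.2]
grip_width: 0.0554
```

```bash
python3 m.py w12; python3 - <<'E'
from h import *
f=snap("side","s12")
cv2.imwrite("pics/c12.png",cv2.resize(f["frame"][100:250,270:470],(800,600),interpolation=cv2.INTER_CUBIC)[...,::-1])
E
```

```text
15.5833 [ 0.44170163 -0.12721672  0.17886614] [-9.00046386e+01  4.81063786e-03  7.28087516e+01] [ 0.49481566 -0.34074511 -0.24009413] 0.055385427588699604
313 179 along 19.0 up 16.6
317 184 along 19.4 up 19.9
321 184 along 18.3 up 20.2
325 184 along 17.1 up 20.6
329 180 along 14.5 up 18.7
333 170 along 9.5 up 13.0
```

View pics/c12.png

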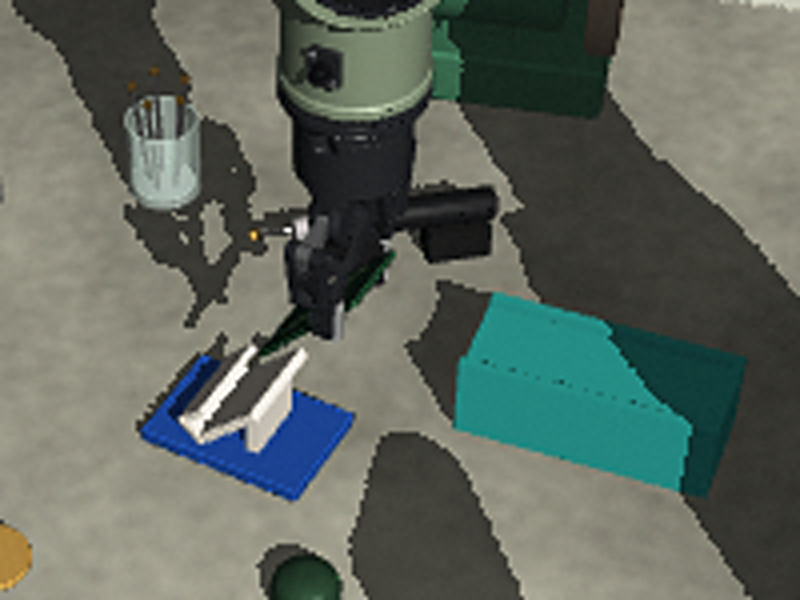

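Side view: slab now nearly edge-on at about 45°, trailing end pointing down towards the slot, at crop (257,352).

drive_tool(steps=[45,3,-4,-20,0.4,45,2.6,-4.6,-20,0,45,0,0,-14,0,45,0,0,0,0,45,0,0,0,0])

```text
clock: 16.1
position: [0.4471, -0.136, 0.1248]
tool_rot: [-1.57, -0.0, 1.278]
force: [-0.5, 1.1, -0.8]
grip_width: 0.0555
```

```bash
python3 - <<'E'
from h import *
from workcell import monitor
s=monitor.observe();p=s["position"]
print(s["clock"],p,np.degrees(s["tool_rot"]))
rx=np.array([-.957,.289,0]);ry=np.array([-.289,-.957,0]);C=np.array([.521,-.158,0]);d=p-C
print("rack x,y",d@rx*1000,d@ry*1000,"grip z",p[2]*1000+4.9)
f=snap("side","s13");hsv=cv2.cvtColor(f["frame"],cv2.COLOR_RGB2HSV)
m=cv2.inRange(hsv,(50,60,8),(90,255,110));m[:150]=0;m[215:]=0;m[:,:315]=0;m[:,385:]=0
for c in cv2.findContours(m,cv2.RETR_EXTERNAL,cv2.CHAIN_APPROX_NONE)[0]:
    if cv2.contourArea(c)>6:
        q=cv2.approxPolyDP(c,1,True)[:,0];print(q.tolist())
for th in(40,45,50,55): # predicted end corners for tilt th
    t=np.radians(th);g=d+C+[0,0,.0049];e=rx*np.cos(t)+[0,0,np.sin(t)]
    print(th,[np.round(proj(f,g+e*L+ry*sy)).tolist() for L in(-.0853,.0247) for sy in(.028,-.028)])
E
```

```text
16.1 [ 0.44709616 -0.13595078  0.12478215] [-8.99524362e+01 -1.45222097e-02  7.32493527e+01]
rack x,y 77.0982037672947 0.2571067550186566 grip z 129.6821465927626
[[345, 190], [342, 188], [333, 199], [344, 194]]
[[366, 175], [360, 177], [355, 182], [356, 187], [354, 189], [358, 187]]
40 [[340.0, 184.0], [330.0, 196.0], [367.0, 176.0], [357.0, 189.0]]
45 [[341.0, 186.0], [332.0, 198.0], [366.0, 175.0], [357.0, 188.0]]
50 [[343.0, 188.0], [334.0, 200.0], [366.0, 175.0], [356.0, 187.0]]
55 [[345.0, 190.0], [335.0, 202.0], [365.0, 174.0], [356.0, 187.0]]
```

drive_tool(steps=[45,7.7,-2.3,-8,0,45,7.7,-2.3,-8,0,45,5.7,-1.7,-6,0,45,5.7,-1.7,-6,0,45,3.8,-1.2,-4,0])

```text
clock: 16.57
position: [0.4783, -0.1462, 0.0918]
tool_rot: [-1.57, -0.0, 1.277]
force: [-0.5, -0.0, -0.6]
grip_width: 0.0552
```

drive_tool(steps=[45,1.9,-0.6,-2,0,45,1.9,-0.6,-2,0,45,1.9,-0.6,-2,0,45,0,0,0,0,45,0,0,0,0])

```text
clock: 16.98
position: [0.4832, -0.1479, 0.0868]
tool_rot: [-1.571, 0.0, 1.277]
force: [-0.2, -0.4, -1.0]
grip_width: 0.0552
```

drive_tool(steps=[45,1.4,-0.4,-1.5,0,45,1.4,-0.4,-1.5,0,45,0,0,0,0,45,0,0,0,0,45,0,0,0,0])

```text
clock: 17.4
position: [0.486, -0.1487, 0.0837]
tool_rot: [-1.571, 0.0, 1.277]
force: [-0.4, -0.9, -0.8]
grip_width: 0.0553
```

drive_tool(steps=[45,1,-0.3,-1,0,45,1,-0.3,-1,0,45,0,0,0,0,45,0,0,0,0,45,0,0,0,0])

```text
clock: 17.82
position: [0.4881, -0.1493, 0.0817]
tool_rot: [-1.571, 0.0, 1.277]
force: [0.3, -1.2, -0.4]
grip_width: 0.0552
```

drive_tool(steps=[45,1,-0.3,-1,0,45,1,-0.3,-1,0,45,1,-0.3,-1,0,45,0,0,0,0,45,0,0,0,0])

```text
clock: 18.23
position: [0.4896, -0.1498, 0.0788]
tool_rot: [-1.568, 0.001, 1.277]
force: [-13.9, 5.1, 19.9]
grip_width: 0.0555
```

```bash
python3 - <<'E'
from h import *
from workcell import monitor
s=monitor.observe();p=s["position"];print(p,s["force"],s["moment"])
rx=np.array([-.957,.289,0]);ry=np.array([-.289,-.957,0]);C=np.array([.521,-.158,0]);d=p-C
x=d@rx*1000+24;z=p[2]*1000+4.9-26
print("grip upslope",.707*(x+z),"perp",.707*(z-x),"lat",d@ry*1000)
E
```

```text
[ 0.48964877 -0.14975087  0.07876613] [-13.94811253   5.14273632  19.90590478] [ 0.81882794  2.98017587 -0.1203394 ]
grip upslope 80.63565021991286 perp 0.9042578734772829 lat 1.1660906738048422
```

Firm contact along the slope: the floor is reached. Settle back on the board, then release.

drive_tool(steps=[45,-0.8,0.2,0.5,0,45,-1.3,0.4,-1.2,0,45,-1.3,0.4,-1.2,0,45,0,0,0,0,45,0,0,0,0])

```text
clock: 18.65
position: [0.4876, -0.1491, 0.0768]
tool_rot: [-1.571, 0.0, 1.277]
force: [-2.5, 1.3, 6.2]
grip_width: 0.0554
```

```bash
python3 m.py w14
```

```text
18.65 [ 0.48761117 -0.1491048   0.07680732] [-8.99917487e+01  2.77823298e-03  7.31669432e+01] [-2.54220293  1.28845783  6.24708772] 0.05537873818181314
307 180 along 21.1 up 16.6
311 184 along 21.2 up 19.3
315 185 along 20.3 up 20.2
319 186 along 19.5 up 21.2
323 181 along 16.7 up 18.7
327 176 along 13.7 up 16.1
```

drive_tool(steps=[58,0,0,0,0,60,0,0,0,0,66,0,0,0,0,72,0,0,0,0,78,0,0,0,0])

```text
clock: 19.12
position: [0.4877, -0.1493, 0.0767]
tool_rot: [-1.571, -0.0, 1.277]
force: [-0.1, -0.2, -0.3]
grip_width: 0.078
```

drive_tool(steps=[80,0,0,0,0,80,0,0,0,0,80,0,0,5,0,80,0,0,15,0,80,0,0,30,0])

```text
clock: 19.53
position: [0.4864, -0.1489, 0.1257]
tool_rot: [-1.567, -0.0, 1.277]
force: [-0.5, 0.2, 0.4]
grip_width: 0.08
```

drive_tool(steps=[80,0,0,35,0,80,0,0,40,0,80,-20,0,35,0,80,-20,20,0,0,80,0,0,0,0])

```text
clock: 19.95
position: [0.4456, -0.1273, 0.2386]
tool_rot: [-1.572, 0.002, 1.278]
force: [1.3, -0.7, 0.0]
grip_width: 0.08
```

```bash
python3 - <<'E'
from h import *
from workcell import monitor
s=monitor.observe();print(s["clock"],s["position"],s["force"],s["grip_width"])
f=snap("side","s15");w=snap("wrist","w15");t=snap("top","t15")
o=np.vstack([np.hstack([cv2.resize(w["frame"],(400,300)),cv2.resize(f["frame"][150:240,290:410],(400,300),interpolation=cv2.INTER_CUBIC)]),np.hstack([cv2.resize(t["frame"],(400,300)),cv2.resize(t["frame"][180:280,330:463],(400,300))])])
cv2.imwrite("pics/c15.png",o[...,::-1])
# expected corners of a blank at home
rx=np.array([-.957,.289,0]);ry=np.array([-.289,-.957,0]);C=np.array([.521,-.158,0]);c=C+rx*.017+[0,0,.063];e=(rx+[0,0,1])*.70711;n=(-rx+[0,0,1])*.70711
for nm,g in(("side",f),("wrist",w)):
    print(nm,[np.round(proj(g,c+e*L+ry*y+n*.0025),1).tolist() for L in(-.055,.055) for y in(.028,-.028)])
    hsv=cv2.cvtColor(g["frame"],cv2.COLOR_RGB2HSV);m=cv2.inRange(hsv,(45,60,8),(90,255,170))
    for k in cv2.findContours(m,cv2.RETR_EXTERNAL,cv2.CHAIN_APPROX_NONE)[0]:
        if cv2.contourArea(k)>80:
            x,y,ww,hh=cv2.boundingRect(k);print((x,y,ww,hh),cv2.approxPolyDP(k,2,True)[:,0].tolist()[:8])
E
```

```text
19.95 [ 0.44559548 -0.12728912  0.23859863] [ 1.31561398 -0.72647475  0.0208908 ] 0.07999949392624622
side [[329.3, 192.1], [319.8, 204.2], [352.8, 181.9], [343.4, 194.4]]
(420, 454, 27, 26) [[434, 454], [420, 469], [426, 479], [437, 479], [446, 469], [444, 462]]
(392, 450, 26, 27) [[396, 451], [392, 468], [410, 476], [416, 468], [415, 457], [408, 456], [409, 454], [404, 454]]
(338, 239, 17, 16) [[343, 239], [339, 242], [338, 249], [348, 254], [354, 250], [354, 244], [349, 239]]
(321, 183, 33, 23) [[353, 183], [331, 192], [321, 205], [344, 196]]
(207, 176, 30, 21) [[212, 176], [207, 191], [230, 196], [236, 185], [235, 179]]
(383, 173, 74, 52) [[392, 174], [384, 190], [384, 207], [446, 224], [456, 189]]
(373, 71, 50, 59) [[378, 78], [378, 102], [373, 109], [373, 123], [419, 128], [422, 115], [415, 112], [417, 97]]
wrist [[290.1, 304.9], [346.6, 305.0], [278.1, 261.0], [354.2, 261.1]]
(278, 252, 75, 51) [[278, 253], [289, 301], [344, 302], [352, 253]]
(423, 135, 56, 54) [[464, 137], [443, 136], [428, 148], [423, 167], [429, 181], [441, 187], [443, 184], [448, 188]]
(189, 0, 50, 147) [[189, 0], [221, 146], [237, 141], [238, 137], [212, 1]]
(170, 0, 41, 149) [[170, 0], [175, 13], [172, 19], [182, 43], [179, 48], [187, 68], [184, 73], [193, 94]]
(71, 0, 67, 159) [[71, 0], [81, 34], [90, 24], [127, 156], [137, 157], [131, 156], [96, 28], [98, 19]]
```

View pics/c15.png

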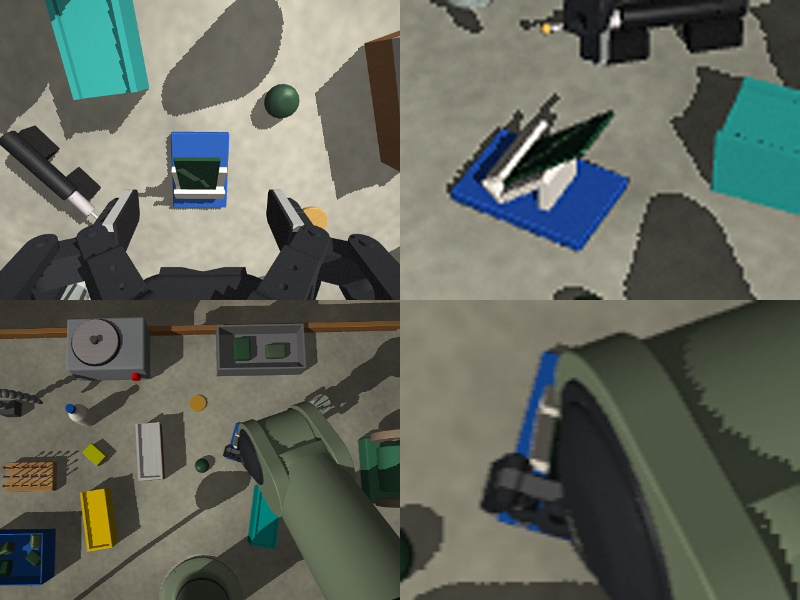

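The slab stands in the slot leaning on the board, with the fingers clear. The wrist prediction is a few pixels off, so I'll check it relative to the rack's own edges.

```bash
python3 - <<'E'
from h import *
w=load("w15");hsv=cv2.cvtColor(w["frame"],cv2.COLOR_RGB2HSV)
rx=np.array([-.957,.289,0]);ry=np.array([-.289,-.957,0]);C=np.array([.521,-.158,0]);F=C-rx*.024+[0,0,.026];e=(rx+[0,0,1])*.70711;n=(-rx+[0,0,1])*.70711
for nm,s,p in(("board top front",.062,-.006),("lip top inner",.022,.006),("lip top outer",.022,.012)):
    print(nm,[np.round(proj(w,F+e*s+n*p+ry*y),1).tolist() for y in(.038,-.038)])
print("blue",[np.round(proj(w,C+rx*x+ry*y+[0,0,.012]),1).tolist() for x in(-.065,.065) for y in(.045,-.045)])
for lab,m in(("white",cv2.inRange(hsv,(0,0,200),(180,50,255))),("blue",cv2.inRange(hsv,(100,120,30),(130,255,255)))):
    m[:190]=0;m[345:]=0;m[:,:262]=0;m[:,372:]=0
    for k in cv2.findContours(m,cv2.RETR_EXTERNAL,cv2.CHAIN_APPROX_NONE)[0]:
        if cv2.contourArea(k)>20:print(lab,cv2.boundingRect(k),cv2.approxPolyDP(k,1.5,True)[:,0].tolist())
E
```

```text
board top front [[272.9, 277.2], [361.8, 277.3]]
lip top inner [[277.3, 304.6], [358.7, 304.7]]
lip top outer [[276.9, 310.9], [359.0, 311.1]]
blue [[276.3, 333.6], [361.3, 333.7], [271.1, 214.8], [365.4, 214.9]]
white (294, 334, 13, 11) [[294, 336], [299, 337], [302, 343], [306, 343], [302, 341], [302, 337], [306, 334]]
white (365, 316, 7, 12) [[371, 316], [365, 322], [367, 327], [371, 326], [368, 325], [371, 324]]
white (278, 298, 82, 12) [[359, 304], [356, 298], [347, 298], [345, 304], [279, 303], [278, 309], [359, 309]]
white (350, 267, 13, 10) [[351, 268], [350, 275], [362, 276], [362, 267]]
white (274, 267, 8, 9) [[275, 267], [274, 274], [281, 275], [279, 267]]
white (328, 190, 44, 62) [[328, 190], [331, 197], [335, 198], [334, 200], [337, 197], [342, 198], [343, 196], [344, 200], [348, 201], [347, 204], [344, 202], [345, 205], [341, 209], [334, 209], [366, 210], [366, 251], [366, 241], [369, 237], [371, 241], [371, 235], [368, 232], [371, 231], [369, 229], [371, 226], [370, 228], [368, 227], [371, 224], [371, 217], [370, 219], [367, 217], [371, 215], [371, 190]]
blue (276, 277, 88, 55) [[363, 277], [358, 296], [360, 312], [357, 318], [281, 318], [277, 310], [280, 296], [276, 283], [278, 330], [361, 330]]
blue (273, 211, 94, 61) [[274, 212], [275, 265], [279, 265], [277, 259], [279, 251], [352, 252], [353, 260], [351, 265], [362, 266], [363, 271], [366, 220], [364, 211]]
```

```bash
python3 - <<'E'
from h import *
w=load("w15")
rx=np.array([-.957,.289,0]);C=np.array([.521,-.158,0]);c=C+rx*.017+[0,0,.063];e=(rx+[0,0,1])*.70711;n=(-rx+[0,0,1])*.70711
print("lower corner of upper end, row at home",proj(w,c+e*.055-n*.0025)[1],"4 mm short",proj(w,c+e*.059-n*.0025)[1],"seen 252.5 (rack edges read 1.5 px low)")
from workcell import workorder
print(workorder.job_done())
E
```

```text
lower corner of upper end, row at home 254.81930765934428 4 mm short 252.57727938170547 seen 252.5 (rack edges read 1.5 px low)
the job is handed in; nothing more can be done
None
```

The blank is standing in the rack's leaning slot, leaning back on the board and released, and the job is handed in. It took about 20 s of the 58 s allowed.

**What I did:**
- I pushed the blank with closed fingertips until it overhung the open end by about 47 mm, still lying flat.
- I pinched it by its long sides at 20 N and lifted it off.
- The tool can't tilt, so I turned the blank in the grip. I pressed its upper end on the tray's side rim, then pushed its lower end against the tray's outer wall, which brought it to about 47°.
- I slid it down the slope until it met the floor at about 25 N, settled it on the board and opened the fingers.

**Last checks:**
- **Seating:** The side view matches the expected home pose to within 1–2 px. In the wrist view the upper end is about 1 px off home once I allow for the rack's own offset. That is at most 1–2 mm, and this view alone doesn't fully rule out a slightly raised blank.
- **Centring:** It is about 2 mm to one side in the slot, which I did not correct.
- **Clearance:** The gripper is about 15 cm above the rack, with about zero force on it.
- **Other things:** None looked moved in the final top view, though I didn't measure them and the arm hid part of the bench.

**Readings that disagreed:**
- The task says the rack's x points to the robot's left, but the pictures show it pointing towards the robot; I followed the pictures.
- After the first tip, the side view gave a tilt of about 23° and the wrist view about 32°, so I did the second tip and then measured again.

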